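# Load an angle blank past the drop stop of a saw's infeed track

## Robot

A 6-joint arm with a two-finger parallel gripper is mounted at the origin on the work surface. World frame = base frame: x ahead of the robot, y to its left, z up, the work surface at z = 0. Lengths are in m, angles in degrees, forces in N, time in s.
With the tool pointing down it reaches from about 0.4 to 0.825 m from the base axis. Payload 7 kg.
Tool frame: the origin (TCP) lies at the centre of the arm's flange, where the gripper is bolted on; the fingertips stand 178 mm ahead of it and the grasp point (between the pads) lies 159 mm ahead of it (tip_reach is the distance from the TCP to the fingertips, in m); z points along the fingers, y is the line along which they close (so a half turn about z gives the same grasp; the last joint's range is limited). The gripper opens to 88 mm and grips with 3 to 60 N. Pads are 19 mm wide; open, the fingers measure 130 mm over their backs; the gripper's body (78 mm by 193 mm) begins 47 mm behind the grasp point.
Start: joints at [-51.503, 20.546, 0.682, 0, -70.136, -16.507], TCP at [0.253, -0.626, 0.405] pointing down, gripper open.
Joint ranges: [-176.03, 176.03], [-82.01, 121.73], [-58.28, 71.71], [-173.87, 95.51], [-174.79, -0.11], [-173.66, 173.66]. Speed limits (degrees/s): [136.94, 136.94, 172.46, 180, 180, 180].

## Interface

Orientations are given as [roll, pitch, yaw] about the fixed x, y, z axes, in that order (R = Rz(yaw) Ry(pitch) Rx(roll)).
In Python, from plant import * gives the robot as it stands.
- The arm moves only by the shell command python3 -m handwheel 'ROWS'. ROWS is JSON, a list of rows, each a list of 7 numbers: the opening, from -1 (shut) to 1 (fully open), then the shift along the tool's x, y, z as a fraction of full scale, then the turn, a rotation vector about the tool's x, y, z as a fraction of full scale. A call has 1 to 5 rows; each row shifts and turns the commanded pose from where the row before left it, along the tool's axes as they then stand; what a row does not reach is not made up. Full scale, the value 1, is 0.025 m for a shift and 6 degrees for a turn. A row lasts 1/8 s, in which the tool goes at most 62.5 mm and 10.7 degrees, less where a joint would pass 70% of its speed; a pose out of reach is approached as far as the arm can. A call with a number of a shift or a turn outside -1 to 1 is refused whole. A call with a gripper value outside its range is refused whole. The fingers move at their own pace and stop on an object; the grip force is fixed at half the most. Time passes only in rows, so rows that do not move let the fingers close. It gives the time, the measured TCP pose, the force, the opening and the grip force at its end, in the units of the state.
- get_obs(): the state, without advancing time (a new reading comes with each control period).
- snapshot(name): name is "side" or "top" or "wrist"; returns a dict with "color" (400x640x3 uint8, red, green, blue), "fx", "fy", "cx", "cy" (pixels), "R" (3x3) and "t" (3): a world point X has camera coordinates R X + t; the wrist camera has in their place "tool_from_camera" (4x4, takes a point from camera to tool coordinates, whose origin is the TCP and whose axes are the flange's). Camera axes: x right, y down, z forward; pixel columns grow to the right and rows downward; lengths in m; the calibration is good to about 2 mm. A picture is of the moment at which its call begins: read the wrist's pose just before it. There is no depth.
- close_job(): hands the job in; it is judged then, once.
The state is a dict: "clock": time; "joint_pos": joint angles; "qvel": joint speeds; "tau": joint torques, N m; "tool_pos": TCP position; "orientation": TCP orientation; "force": force on the tool from outside, world axes, zero at the start; "moment": the same for the moment, N m; "opening": finger opening in m; "gripper_force": force on a finger pad.
Only numpy, scipy, OpenCV 4.12 (cv2) and the standard library are available. Lean on these libraries where they do the work, as an engineer would, in place of code of your own. Each camera call takes 0.05 s, during which the arm holds its last target. There are 200 camera calls.

## Task

Load the loose aluminium angle into the saw's infeed track: lay it flat in the open end, the free edge of its flat leg to the fence and all of it short of the drop stop. Slide it along the fence so that its own front edge lifts the stop, on until the stop has dropped behind it, then draw it back gently until it bears snugly on the stop for a moment, and leave it there, flat and tight along the fence. Keep the gripper off the stop, force nothing, and leave the piece already in the track and the other things alone.

Things in the scene. Friction and masses are not known exactly. Their poses are not given: they have to be found in the camera images.
- blank_leg (a point): The loose piece to load: an L-shaped aluminium angle 120 mm long, 0.3-0.55 kg, standing on its flat leg (80 wide, 10 thick). Grip its upright leg: 10 mm thick, 60 high overall. Point: centre of the upright leg, 35 mm above the underside. y: along the piece to its front end (60 mm each way). x: towards the flat leg's free edge, which is at +75 mm (outer face of the upright leg at -5). z up.
- blank_tail (a point): Corner of the same piece: underside of its flat leg at the free edge, at the tail end (last to enter the track). Seen from the centre of the upright leg it lies at x +75, y -60, z -35 mm. Same axes. Metal slides on metal here with a friction of about 0.5 to 0.7; the pawl's weight on the piece is about 1 N, lifting it takes 1 to 3 N.
- track: The saw's infeed track, fixed: flat grey steel bed, top 30 mm above the bench, x -112 to 0 mm, y -260 to +460, with a straight aluminium fence 24 mm high along its far side (inner face at x = 0). Origin on the bench below the fence's inner face. x: across the track into the fence. y: feed direction. z up. A bare steel bracket clamped on the fence carries the drop stop; see catch.
- catch (a joint): Drop stop, rad: 0 hanging, 0.18 riding on a 10 mm leg. Steel pawl over the bed's fence side (24 mm wide strip, up to 75 high). Its upright stop face is at track y = s, where s was set by the last job, -30 to +30 mm, unreported: find it by eye or feel. Pin at s-48, 38 above bed; 35 degree underside meets a 10 mm edge at s-20. Lifted, the nose swings forward: it drops when the tail is 7 mm past s.
- loaded_leg (a point): Bystander: an identical angle lying in the track, its tail at track y = 230 mm or more. Point: centre of its upright leg, 35 mm above the bed, same axes.
- wrench: Bystander: a steel wrench lying on the bench, about 180 mm long.
- oil: Bystander: a white plastic bottle of cutting oil, 60 mm across and 150 mm high, standing between robot and track; origin at the centre of its underside.
- offcuts: Bystander: a grey sheet-metal offcut bin, 150 x 200 x 70 mm, standing beyond the track; origin at the centre of its underside.
Mind the look-alikes: they are no part of the job. What is shaped like the part that bears blank_leg but purple or turquoise is not meant.

How it is judged:
By the outcome, as a careful person would: the job done as asked, in the order asked, and still so for the second after the job is handed in, with the robot touching nothing.
It also fails if it takes over 69 s, if anything falls off the work surface, if the arm or the gripper's body presses on something with over 40 N, if the wrist force passes 120 N, or if a joint passes its speed limit or range.

## Working session

There is one attempt and no reset: what is moved stays moved. The work goes in short steps, Python scripts to look and compute and a shell command to move; the robot and the scene stay as the last step left them, time stands still between calls to the robot, and variables do not carry over. Pictures are saved under pics/ and viewed, at most 10 in all, crops included, and the job is handed in when it is done.

```bash
mkdir -p pics; ls
python3 - <<'E'
from plant import *
import cv2,numpy as np
o=get_obs();print(o)
for n in("side","top"):
    s=snapshot(n);cv2.imwrite(f"pics/{n}0.png",s["color"][:,:,::-1]);print(n,s["fx"],s["cx"],s["cy"],np.round(s["R"],3).tolist(),np.round(s["t"],3).tolist())
E
```

```text
pics
{'clock': 0.0, 'joint_pos': array([-5.15024669e+01,  2.05916849e+01,  6.32663473e-01, -2.06917918e-02,
       -7.01365148e+01, -1.65080780e+01]), 'qvel': array([ 0.05600592, -0.02443835, -0.03135069,  0.09045681, -0.08132872,
       -0.00361237]), 'tau': array([ 3.03870647e-04, -5.82716775e+01,  2.93062162e+01,  6.99715465e+00,
        7.05628467e-03, -1.24163557e-04]), 'tool_pos': array([ 0.25267897, -0.62570184,  0.40370939]), 'orientation': array([ 1.79902874e+02, -8.49970210e-03, -1.58017585e+02]), 'force': array([-0.0312082 , -0.34898436,  0.66434594]), 'moment': array([-0.00098537, -0.03669779,  0.01394106]), 'gripper_force': 0.0, 'opening': 0.08740395105270085}
side 403.9058159012541 319.9297423527607 200.54740275595594 [[-0.973, -0.231, 0.013], [-0.171, 0.68, -0.713], [0.156, -0.695, -0.701]] [0.53, 0.186, 1.095]
top 444.9935018671119 322.6312183013227 200.1205631660787 [[-0.061, -0.998, -0.002], [-0.97, 0.059, -0.236], [0.235, -0.012, -0.972]] [-0.016, 0.569, 1.556]
```

View pics/side0.png

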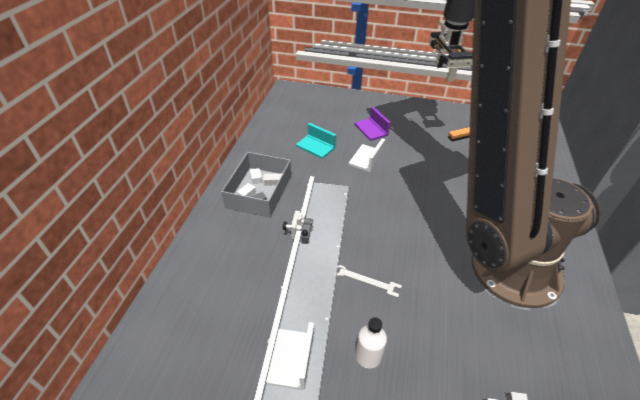

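View pics/top0.png

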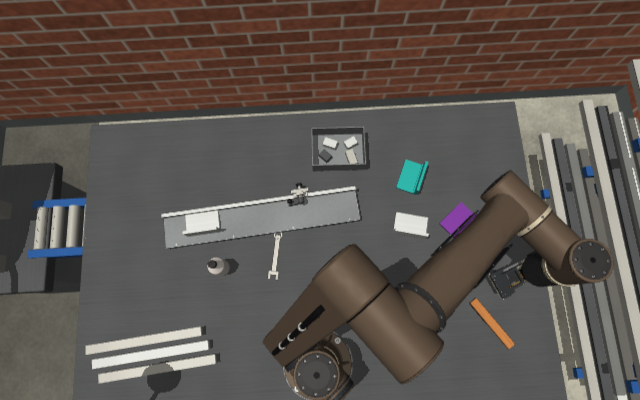

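Top view: the loose white angle is at (411,222), with turquoise (411,177) and purple (458,218) look-alikes. Another white angle lies in the track at (202,222) and is the bystander. The bare white one outside the track at (411,222) fits, so I'll confirm it in an enlarged crop.

Run:
```python
import cv2,numpy as np
t=cv2.imread("pics/top0.png");s=cv2.imread("pics/side0.png")
a=cv2.resize(t[170:250,270:440],None,fx=4.7,fy=4.7,interpolation=cv2.INTER_CUBIC)[:, :799]
b=cv2.resize(s[125:245,270:400],None,fx=4.,fy=4.,interpolation=cv2.INTER_CUBIC)
cv2.imwrite("pics/c1.png",a);cv2.imwrite("pics/c2.png",b)
```

```text
(no output)
```

View pics/c1.png

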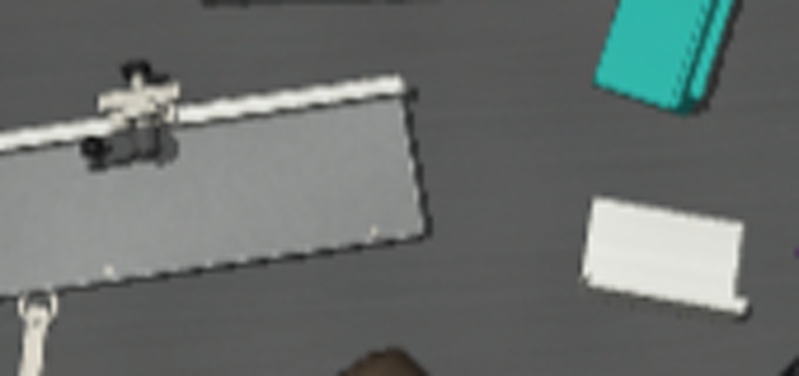

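View pics/c2.png

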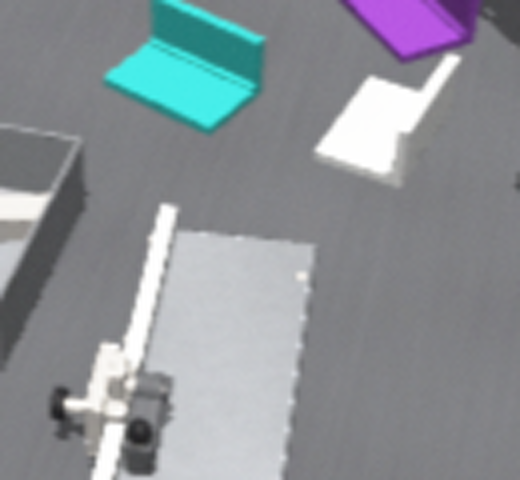

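The loose white angle at (411,222) is the one: it is bare and outside the track, with its upright leg toward the robot. The stop bracket is at about crop (135,130). Next I turn these pixels into positions.

```bash
cat > h.py <<'E'
from plant import *
import cv2,numpy as np
from scipy.spatial.transform import Rotation as Rn
def ray(s,px,z,pose=None):
    if "R" in s: R=np.array(s["R"]);t=np.array(s["t"]);c=-R.T@t;Rw=R.T
    else:
        T=np.array(s["tool_from_camera"]);Rt=Rn.from_euler("xyz",pose[1],degrees=True).as_matrix()
        Rw=Rt@T[:3,:3];c=Rt@T[:3,3]+pose[0]
    d=Rw@np.array([(px[0]-s["cx"])/s["fx"],(px[1]-s["cy"])/s["fy"],1])
    return c+d*(z-c[2])/d[2]
E
python3 - <<'E'
from h import *
t=snapshot("top");s=snapshot("side")
A=lambda x,y:(270+(x+.5)/4.7-.5,170+(y+.5)/4.7-.5)
B=lambda x,y:(270+(x+.5)/4-.5,125+(y+.5)/4-.5)
for n,c,p,z in [("fence end inner top",t,A(403,93),.054),("bed near corner",t,A(427,235),.03),("bed near mid",t,A(0,297),.03),("bed near left",t,(166,247),.03),("fence out left",t,(163,213),.054),
 ("S bed near corner",s,B(315,243),.03),("S fence end in",s,B(178,208),.054),
 ("T free front",t,A(597,197),.01),("T free tail",t,A(743,223),.01),("T up front",t,A(585,283),.06),("T up tail outer",t,A(745,315),.06),
 ("S free front",s,B(315,152),.01),("S free tail",s,B(370,77),.01),("S up tail top",s,B(462,58),.06),("S front near bottom",s,B(400,185),.0),
 ("T pawl right",t,A(178,150),.06),("T pawl left",t,A(85,155),.06),("bottle",t,(216,266),.0),("loaded tail top",t,(219,228),.09)]:
    print(n,ray(c,p,z).round(4))
E
```

```text
fence end inner top [ 0.6033 -0.1743  0.054 ]
bed near corner [ 0.4932 -0.1862  0.03  ]
bed near mid [0.4644 0.1508 0.03  ]
bed near left [0.4351 0.5298 0.03  ]
fence out left [0.5573 0.5352 0.054 ]
S bed near corner [ 0.4972 -0.1882  0.03  ]
S fence end in [ 0.6062 -0.1757  0.054 ]
T free front [ 0.5196 -0.3263  0.01  ]
T free tail [ 0.4914 -0.4404  0.01  ]
T up front [ 0.4427 -0.3014  0.06  ]
T up tail outer [ 0.4105 -0.4211  0.06  ]
S free front [ 0.5212 -0.3248  0.01  ]
S free tail [ 0.4922 -0.4433  0.01  ]
S up tail top [ 0.4121 -0.4228  0.06  ]
S front near bottom [ 0.4443 -0.3112  0.    ]
T pawl right [0.5666 0.005  0.06  ]
T pawl left [0.5671 0.0776 0.06  ]
bottle [0.3582 0.355  0.    ]
loaded tail top [0.4822 0.3227 0.09  ]
```

```bash
cat >> h.py <<'E'
def delta(p,yaw):
    "shift still to make (mm, tool axes as they stand) and turn about tool z (deg)"
    o=get_obs();R=Rn.from_euler("xyz",o["orientation"],degrees=True)
    G=Rn.from_euler("xyz",[180,0,yaw],degrees=True)
    print("mm",(R.inv().apply(np.array(p)-o["tool_pos"])*1000).round(1),"rot deg",np.rad2deg((R.inv()*G).as_rotvec()).round(2),
      "F",o["force"].round(1),"M",o["moment"].round(2),"clk",round(o["clock"],2),"open",round(o["opening"],4))
E
M="python3 -m handwheel"
$M '[[0.3,0,0,0,0,0,-1],[0.3,0,0,0,0,0,-1],[0.3,0,0,0,0,0,-1],[0.3,0,0,0,0,0,-1],[0.3,0,0,0,0,0,-1]]' >/dev/null
$M '[[0.3,0,0,0,0,0,-1],[0.3,0,0,0,0,0,-1],[0.3,0,0,0,0,0,-1],[0.3,0,0,0,0,0,-1]]'
python3 -c "
from h import *
delta([.4333,-.3658,.32],-103.8)"
```

```text
clock: 1.32
tool_pos: [0.2527, -0.6258, 0.4044]
orientation: [180.0, 0.0, -103.8]
force: [0.2, -0.3, 0.2]
opening: 0.0568
gripper_force: 0.0
mm [-295.6 -113.3   84.5] rot deg [ 0.02  0.02 -0.02] F [ 0.2 -0.3  0.2] M [-0.02  0.06  0.02] clk 1.32 open 0.0568
```

```bash
M="python3 -m handwheel"
$M '[[0.3,-0.98,-0.38,0.28,0,0,0],[0.3,-0.98,-0.38,0.28,0,0,0],[0.3,-0.98,-0.38,0.28,0,0,0],[0.3,-0.98,-0.38,0.28,0,0,0]]' >/dev/null
$M '[[0.3,-0.98,-0.38,0.28,0,0,0],[0.3,-0.98,-0.38,0.28,0,0,0],[0.3,-0.98,-0.38,0.28,0,0,0],[0.3,-0.98,-0.38,0.28,0,0,0]]' >/dev/null
$M '[[0.3,-0.98,-0.38,0.28,0,0,0],[0.3,-0.98,-0.38,0.28,0,0,0],[0.3,-0.98,-0.38,0.28,0,0,0],[0.3,-0.98,-0.38,0.28,0,0,0],[0.3,0,0,0,0,0,0]]' >/dev/null
python3 - <<'E'
from h import *
delta([.4333,-.3658,.32],-103.8)
o=get_obs();s=snapshot("wrist");cv2.imwrite("pics/w1.png",s["color"][:,:,::-1])
np.save("w1.npy",dict(s=s,pose=(o["tool_pos"],o["orientation"])),allow_pickle=True)
print(s["fx"],np.round(s["tool_from_camera"],3))
E
```

```text
mm [-0.8  2.1  0.1] rot deg [ 0.06  0.02 -0.1 ] F [-0.   0.1 -0.2] M [-0.    0.07  0.03] clk 2.95 open 0.0566
308.6354442032344 [[-0.001 -0.962 -0.273  0.074]
 [ 1.    -0.001  0.001 -0.001]
 [-0.001 -0.273  0.962  0.02 ]
 [ 0.     0.     0.     1.   ]]
```

View pics/w1.png

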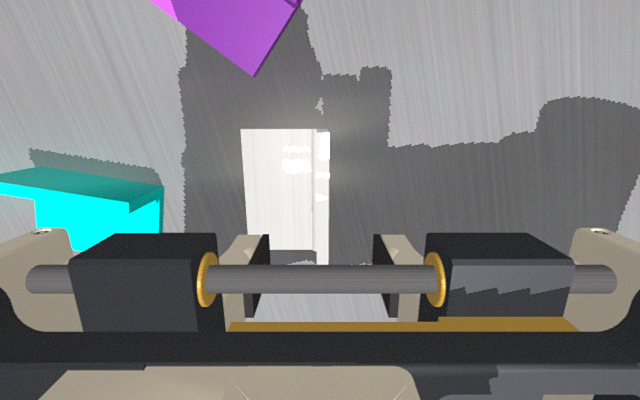

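The wrist view shows the white upright leg between the pads (columns 317–329, tail end at row 130). It agrees with the estimate, so I go down and grip.

```bash
M="python3 -m handwheel"
python3 - <<'E'
from h import *
d=np.load("w1.npy",allow_pickle=True).item()
for p,z in [((317,131),.06),((329,131),.06),((241,130),.01)]: print(ray(d["s"],p,z,d["pose"]).round(4))
print("pred top tail outer/inner",.4333-.0143-.0049,-.3658-.0583+.0012,.4333-.0143+.0049,-.3658-.0583-.0012)
E
$M '[[0.3,0,0.08,0.9,0,0,0],[0.3,0,0,0.9,0,0,0],[0.3,0,0,0.9,0,0,0],[0.3,0,0,0.9,0,0,0],[0.3,0,0,0.8,0,0,0]]' >/dev/null
$M '[[0.3,0,0,0.06,0,0,0],[0.3,0,0,0,0,0,0]]'
```

```text
[ 0.4236 -0.4268  0.06  ]
[ 0.4147 -0.4246  0.06  ]
[ 0.4921 -0.4418  0.01  ]
pred top tail outer/inner 0.4141 -0.42290000000000005 0.42390000000000005 -0.4253
clock: 3.88
tool_pos: [0.4326, -0.3683, 0.2098]
orientation: [-180.0, -0.0, -104.0]
force: [0.7, -0.3, 0.4]
opening: 0.0572
gripper_force: 0.0
```

```bash
M="python3 -m handwheel"
$M '[[-1,0,0,0,0,0,0],[-1,0,0,0,0,0,0],[-1,0,0,0,0,0,0],[-1,0,0,0,0,0,0],[-1,0,0,0,0,0,0]]'
$M '[[-1,0,0,-0.3,0,0,0],[-1,0,0,-0.8,0,0,0],[-1,0,0,-1,0,0,0],[-1,0,0,-1,0,0,0],[-1,0,0,-0.5,0,0,0]]'
```

```text
clock: 4.5
tool_pos: [0.4326, -0.3677, 0.2092]
orientation: [180.0, -0.0, -104.0]
force: [0.5, 0.4, 0.4]
opening: 0.0123
gripper_force: 0.0
clock: 5.12
tool_pos: [0.4325, -0.3677, 0.3004]
orientation: [-179.9, -0.0, -104.0]
force: [-0.5, 0.6, -4.4]
opening: 0.0098
gripper_force: 30.0
```

```bash
M="python3 -m handwheel"
$M '[[-1,0,0,0,0,0,-0.78],[-1,0,0,0,0,0,-0.78],[-1,0,0,0,0,0,-0.78],[-1,0,0,0,0,0,-0.78],[-1,0,0,0,0,0,0]]' >/dev/null
python3 -c "
from h import *
delta([.518,-.0999,.27],-85.2)"
```

```text
mm [-259.8 -107.3   28.7] rot deg [ 0.06  0.05 -0.14] F [-0.6 -0.2 -3.8] M [0.04 0.17 0.03] clk 5.75 open 0.0098
```

```bash
M="python3 -m handwheel"
$M '[[-1,-0.4,-0.2,0,0,0,0],[-1,-0.86,-0.36,0,0,0,0],[-1,-0.86,-0.36,0,0,0,0],[-1,-0.86,-0.36,0,0,0,0],[-1,-0.86,-0.36,0,0,0,0]]' >/dev/null
$M '[[-1,-0.86,-0.36,0,0,0,0],[-1,-0.86,-0.36,0,0,0,0],[-1,-0.86,-0.36,0,0,0,0],[-1,-0.86,-0.36,0,0,0,0],[-1,-0.86,-0.36,0,0,0,0]]' >/dev/null
$M '[[-1,-0.86,-0.36,0,0,0,0],[-1,-0.86,-0.36,0,0,0,-0.02],[-1,-0.5,-0.13,0.5,0,0,0],[-1,0,0,0.6,0,0,0],[-1,0,0,0,0,0,0]]' >/dev/null
python3 - <<'E'
from h import *
delta([.518,-.0999,.2395],-85.2)
for n in("side","top"):
    s=snapshot(n);c=s["color"][:,:,::-1]
    c=c[110:250,260:400] if n=="side" else c[160:250,260:400]
    cv2.imwrite(f"pics/{n}1.png",cv2.resize(c,None,fx=4,fy=4,interpolation=cv2.INTER_CUBIC))
E
```

```text
mm [-1.1 -1.2 30.1] rot deg [ 0.24 -0.   -0.01] F [ 0.1 -1.1 -3.5] M [0.01 0.21 0.01] clk 7.62 open 0.0101
```

View pics/side1.png

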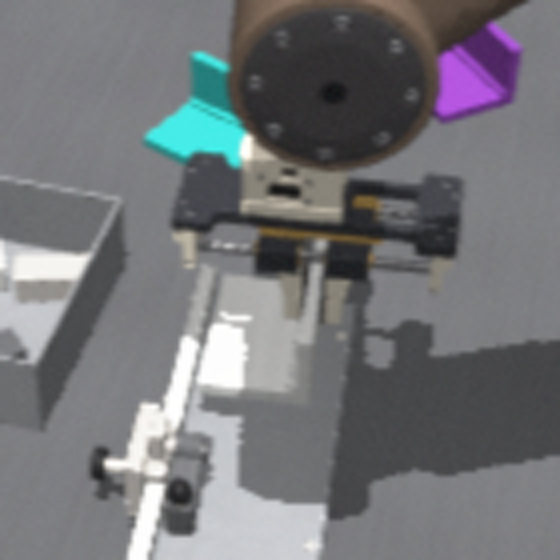

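The side view shows the piece level over the open end, its front well short of the stop bracket and its free edge just short of the fence. I lower it until it touches.

```bash
M="python3 -m handwheel"
$M '[[-1,0,0,0.5,0,0,0],[-1,0,0,0.45,0,0,0],[-1,0,0,0.1,0,0,0],[-1,0,0,0,0,0,0]]'
$M '[[-1,0,0,0.04,0,0,0],[-1,0,0,0.04,0,0,0],[-1,0,0,0,0,0,0]]'
$M '[[-1,0,0,0.04,0,0,0],[-1,0,0,0,0,0,0]]'
```

```text
clock: 8.22
tool_pos: [0.5182, -0.1009, 0.2451]
orientation: [180.0, -0.0, -85.2]
force: [0.5, -0.3, -3.4]
opening: 0.0099
gripper_force: 30.0
clock: 8.6
tool_pos: [0.5182, -0.1008, 0.2435]
orientation: [-180.0, 0.0, -85.2]
force: [-0.6, 0.2, -3.7]
opening: 0.0098
gripper_force: 30.0
clock: 8.85
tool_pos: [0.5181, -0.1008, 0.2424]
orientation: [180.0, -0.0, -85.2]
force: [-0.7, -0.7, -3.2]
opening: 0.01
gripper_force: 30.0
```

```bash
M="python3 -m handwheel"
for i in 1; do $M '[[-1,0,0,0.04,0,0,0],[-1,0,0,0.04,0,0,0],[-1,0,0,0,0,0,0]]'
$M '[[-1,0,0,0.03,0,0,0],[-1,0,0,0,0,0,0]]'; done | grep -E "tool_pos|force"
```

```text
tool_pos: [0.5181, -0.1008, 0.2403]
force: [-0.8, 0.4, -4.4]
gripper_force: 30.0
tool_pos: [0.5182, -0.1008, 0.24]
force: [-1.6, 0.1, 0.4]
gripper_force: 30.0
```

```bash
M="python3 -m handwheel"
($M '[[-1,0,-0.06,0,0,0,0],[-1,0,-0.06,0,0,0,0],[-1,0,0,0,0,0,0]]'
$M '[[-1,0,-0.04,0,0,0,0],[-1,0,0,0,0,0,0]]'
$M '[[-1,0,-0.04,0,0,0,0],[-1,0,0,0,0,0,0]]') | grep -E "tool_pos|^force"
python3 -c "
from h import *
delta([.518,-.0999,.2395],-85.2)"
```

```text
tool_pos: [0.5202, -0.1008, 0.24]
force: [-6.8, 0.9, 7.2]
tool_pos: [0.5209, -0.1008, 0.2399]
force: [-7.4, 0.4, 7.6]
tool_pos: [0.522, -0.1007, 0.2399]
force: [-7.1, -0.0, 7.1]
mm [-1.2  4.   0.4] rot deg [ 0.15 -0.02  0.02] F [-7.1 -0.   7.1] M [0.01 2.67 0.07] clk 10.35 open 0.0096
```

```bash
M="python3 -m handwheel"
($M '[[-1,0,0,-0.012,0,0,0],[-1,0,0,0,0,0,0]]'
$M '[[-1,0,-0.04,0,0,0,0],[-1,0,0,0,0,0,0]]'
$M '[[-1,0,-0.04,0,0,0,0],[-1,0,0,0,0,0,0]]'
$M '[[-1,0,-0.02,0,0,0,0],[-1,0,0,0,0,0,0]]') | grep -E "tool_pos|^force"
```

```text
tool_pos: [0.5232, -0.1004, 0.24]
force: [-1.3, -0.0, -1.4]
tool_pos: [0.5238, -0.1004, 0.24]
force: [-5.2, -0.5, 2.9]
tool_pos: [0.5251, -0.1003, 0.2399]
force: [-3.8, -0.3, 1.4]
tool_pos: [0.5254, -0.1003, 0.2399]
force: [-4.9, -0.4, 3.2]
```

```bash
M="python3 -m handwheel"
($M '[[-1,0,-0.02,0,0,0,0],[-1,0,0,0,0,0,0]]'
$M '[[-1,0,-0.02,0,0,0,0],[-1,0,0,0,0,0,0]]'
$M '[[-1,0,-0.02,0,0,0,0],[-1,0,0,0,0,0,0]]'
$M '[[-1,0,-0.02,0,0,0,0],[-1,0,0,0,0,0,0]]') | grep -E "tool_pos|^force"
python3 -c "
from h import *
delta([.518,-.0999,.2395],-85.2)"
```

```text
tool_pos: [0.5259, -0.1002, 0.2399]
force: [-5.6, -1.0, 3.0]
tool_pos: [0.5261, -0.1002, 0.24]
force: [-7.1, 1.3, 5.6]
tool_pos: [0.5262, -0.1002, 0.24]
force: [-9.1, 0.0, 6.6]
tool_pos: [0.5264, -0.1002, 0.2399]
force: [-9.8, 0.2, 8.3]
mm [-1.   8.4  0.5] rot deg [ 0.17 -0.    0.02] F [-9.8  0.2  8.3] M [0.04 3.55 0.01] clk 12.35 open 0.0102
```

```bash
M="python3 -m handwheel"
($M '[[-1,0,0.012,-0.016,0,0,0],[-1,0,0,0,0,0,0]]'
$M '[[-1,-0.2,0,0,0,0,0],[-1,-0.3,0,0,0,0,0]]'
$M '[[-1,-0.3,0,0,0,0,0],[-1,-0.3,0,0,0,0,0]]'
$M '[[-1,-0.3,0,0,0,0,0],[-1,-0.3,0,0,0,0,0]]') | grep -E "tool_pos|^force"
python3 -c "
from h import *
delta([.518,-.0999,.2395],-85.2)"
```

```text
tool_pos: [0.5264, -0.1003, 0.24]
force: [-7.2, -1.3, 3.5]
tool_pos: [0.5249, -0.089, 0.2401]
force: [-0.1, -2.9, -2.9]
tool_pos: [0.5238, -0.0738, 0.2401]
force: [-2.1, -0.6, -0.9]
tool_pos: [0.5226, -0.0588, 0.2401]
force: [-3.1, -3.7, -0.1]
mm [40.6  8.   0.7] rot deg [ 0.19 -0.09 -0.02] F [-3.1 -3.7 -0.1] M [-1.21  0.93 -0.14] clk 13.35 open 0.0099
```

```bash
M="python3 -m handwheel"
($M '[[-1,-0.25,0,0,0,0,0],[-1,-0.25,0,0,0,0,0]]'
$M '[[-1,-0.2,0,0,0,0,0],[-1,-0.2,0,0,0,0,0]]'
$M '[[-1,-0.2,0,0,0,0,0]]'
$M '[[-1,-0.2,0,0,0,0,0]]'
$M '[[-1,-0.2,0,0,0,0,0]]'
$M '[[-1,-0.2,0,0,0,0,0]]') | grep -E "tool_pos|^force"
```

```text
tool_pos: [0.5215, -0.0464, 0.2401]
force: [-11.7, -12.4, 9.7]
tool_pos: [0.5207, -0.0365, 0.2401]
force: [-6.4, -6.6, 6.2]
tool_pos: [0.5203, -0.0316, 0.2401]
force: [-2.2, -3.5, 2.1]
tool_pos: [0.5198, -0.0266, 0.2401]
force: [-1.7, -1.4, 0.1]
tool_pos: [0.5194, -0.0217, 0.2401]
force: [-1.4, -2.7, 0.7]
tool_pos: [0.5189, -0.0167, 0.2401]
force: [-1.8, -2.4, 1.3]
```

```bash
cat > pic.py <<'E'
from h import *
import sys
s=snapshot("side")["color"][150:270,260:370,::-1];t=snapshot("top")["color"][170:240,240:370,::-1]
a=cv2.resize(s,None,fx=4.5,fy=4.5,interpolation=cv2.INTER_CUBIC);b=cv2.resize(t,(310,167),interpolation=cv2.INTER_CUBIC)
im=np.zeros((540,800,3),np.uint8);im[:,:495]=a[:540,:495];b=cv2.resize(t[:,:100],(305,214),interpolation=cv2.INTER_CUBIC);im[:214,495:]=b
cv2.imwrite(sys.argv[1],im)
E
python3 pic.py pics/m1.png
```

```text
(no output)
```

View pics/m1.png

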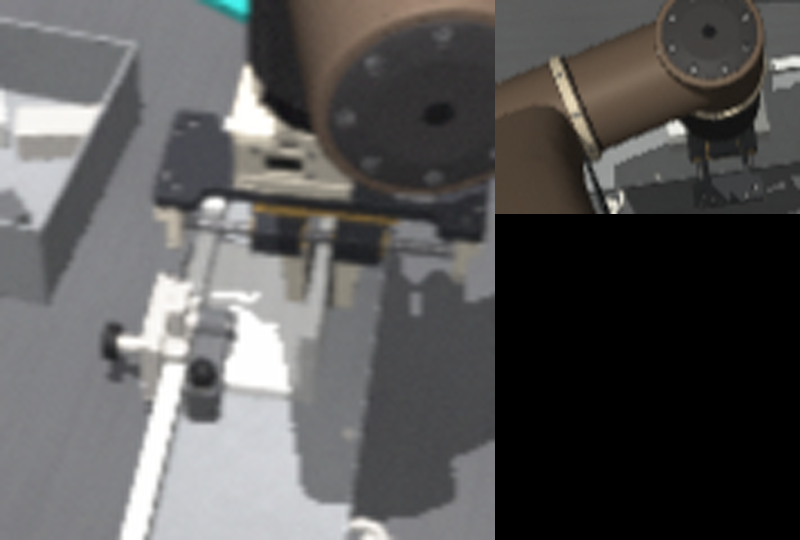

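The side view shows the front edge (row ~392) just going under the pawl nose (~(205,418)). I check the bracket height against the gripper body before going on.

Run:
```python
from h import *
t=snapshot("top");s=snapshot("side")
A=lambda x,y:(270+(x+.5)/4.7-.5,170+(y+.5)/4.7-.5)
B=lambda x,y:(270+(x+.5)/4-.5,125+(y+.5)/4-.5)
P=lambda c:np.diag([c["fx"],c["fy"],1])@np.c_[c["R"],c["t"]]+np.outer([c["cx"],c["cy"],0],np.c_[c["R"],c["t"]][2])
for n,a,b in [("knob pawl",A(95,150),B(140,430)),("bracket tail-top",A(178,88),B(108,345)),("knob out",A(137,70),B(60,405)),("pawl tail top in",A(176,150),B(165,375))]:
    X=cv2.triangulatePoints(P(t),P(s),np.array(a).reshape(2,1),np.array(b).reshape(2,1)).ravel();X=X[:3]/X[3]
    r=X[:2]-[.5851,.0813];print(n,X.round(3),"track",(r@[.9965,.0835]).round(3),(r@[-.0835,.9965]).round(3))
```

```text
knob pawl [0.57  0.069 0.07 ] track -0.016 -0.011
bracket tail-top [0.613 0.002 0.075] track 0.021 -0.081
knob out [0.639 0.035 0.04 ] track 0.05 -0.051
pawl tail top in [0.568 0.007 0.06 ] track -0.023 -0.073
```

```bash
M="python3 -m handwheel"
($M '[[-1,-0.2,0,0,0,0,0]]'
$M '[[-1,-0.2,0,0,0,0,0]]'
$M '[[-1,-0.2,0,0,0,0,0]]'
$M '[[-1,-0.2,0,0,0,0,0]]'
$M '[[-1,-0.2,0,0,0,0,0]]'
$M '[[-1,-0.2,0,0,0,0,0]]') | grep -E "tool_pos|^force|orient"
```

```text
tool_pos: [0.5184, -0.012, 0.24]
orientation: [179.8, -0.1, -85.2]
force: [-1.8, -2.5, 1.5]
tool_pos: [0.5178, -0.0072, 0.2401]
orientation: [179.7, -0.2, -85.2]
force: [-4.1, -11.2, 4.5]
tool_pos: [0.5173, -0.0024, 0.2401]
orientation: [179.7, -0.2, -85.2]
force: [-7.1, -14.4, 6.8]
tool_pos: [0.5171, 0.0028, 0.2401]
orientation: [179.7, -0.2, -85.2]
force: [-12.5, -20.9, 11.2]
tool_pos: [0.5167, 0.0078, 0.2401]
orientation: [179.8, -0.2, -85.2]
force: [-4.5, -7.7, 4.9]
tool_pos: [0.5161, 0.0127, 0.24]
orientation: [179.7, -0.2, -85.2]
force: [-1.2, -5.0, 0.5]
```

```bash
M="python3 -m handwheel"
($M '[[-1,-0.2,0,0,0,0,0]]'
$M '[[-1,-0.2,0,0,0,0,0]]'
$M '[[-1,-0.2,0,0,0,0,0],[-1,-0.2,0,0,0,0,0]]'
$M '[[-1,-0.2,0,0,0,0,0],[-1,-0.2,0,0,0,0,0]]'
$M '[[-1,-0.2,0,0,0,0,0],[-1,-0.2,0,0,0,0,0]]') | grep -E "tool_pos|^force"
```

```text
tool_pos: [0.5156, 0.0176, 0.24]
force: [-3.0, -9.4, 1.8]
tool_pos: [0.5152, 0.0225, 0.24]
force: [-6.7, -13.6, 6.8]
tool_pos: [0.5144, 0.0325, 0.24]
force: [-12.1, -20.1, 9.0]
tool_pos: [0.5136, 0.0425, 0.24]
force: [-12.5, -18.8, 14.1]
tool_pos: [0.5128, 0.0524, 0.24]
force: [-5.6, -9.8, 7.1]
```

```bash
M="python3 -m handwheel"
($M '[[-1,0,0.02,-0.016,0,0,0]]'
$M '[[-1,-0.2,0,0,0,0,0],[-1,-0.2,0,0,0,0,0]]'
$M '[[-1,-0.2,0,0,0,0,0],[-1,-0.2,0,0,0,0,0]]'
$M '[[-1,-0.2,0,0,0,0,0],[-1,-0.2,0,0,0,0,0]]'
$M '[[-1,-0.2,0,0,0,0,0],[-1,-0.2,0,0,0,0,0]]') | grep -E "tool_pos|^force"
python3 -c "
from h import *
delta([.505,.135,.2395],-85.2)"
```

```text
tool_pos: [0.5125, 0.0528, 0.2403]
force: [-1.9, -7.5, -2.2]
tool_pos: [0.5117, 0.0629, 0.2402]
force: [-10.0, -16.0, 5.6]
tool_pos: [0.511, 0.0729, 0.2402]
force: [-1.8, -3.2, -0.9]
tool_pos: [0.5099, 0.0827, 0.2401]
force: [-1.9, -8.0, -2.0]
tool_pos: [0.5091, 0.0926, 0.2401]
force: [-9.4, -16.1, 7.2]
mm [-42.6   0.6   0.5] rot deg [ 0.26 -0.16 -0.04] F [ -9.4 -16.1   7.2] M [-5.48  3.29 -0.33] clk 17.43 open 0.0099
```

```bash
M="python3 -m handwheel"
($M '[[-1,-0.2,0.01,-0.006,0,0,0],[-1,-0.2,0,0,0,0,0]]'
$M '[[-1,-0.2,0,0,0,0,0],[-1,-0.2,0,0,0,0,0]]'
$M '[[-1,-0.2,0,0,0,0,0],[-1,-0.2,0,0,0,0,0]]'
$M '[[-1,-0.2,0,0,0,0,0],[-1,-0.2,0,0,0,0,0]]'
$M '[[-1,-0.2,0,0,0,0,0],[-1,-0.2,0,0,0,0,0]]'
$M '[[-1,-0.2,0,0,0,0,0],[-1,-0.2,0,0,0,0,0]]') | grep -E "tool_pos|^force"
python3 pic.py pics/m2.png
```

```text
tool_pos: [0.5083, 0.103, 0.2402]
force: [-8.9, -12.3, 8.4]
tool_pos: [0.5074, 0.1129, 0.2402]
force: [-1.3, -3.4, -0.3]
tool_pos: [0.5065, 0.1227, 0.2401]
force: [-1.1, -3.6, -1.1]
tool_pos: [0.5055, 0.1325, 0.2401]
force: [-3.0, -7.9, 1.0]
tool_pos: [0.5048, 0.1426, 0.2402]
force: [-9.1, -13.9, 5.5]
tool_pos: [0.5041, 0.1527, 0.2402]
force: [-10.3, -11.0, 9.8]
```

View pics/m2.png

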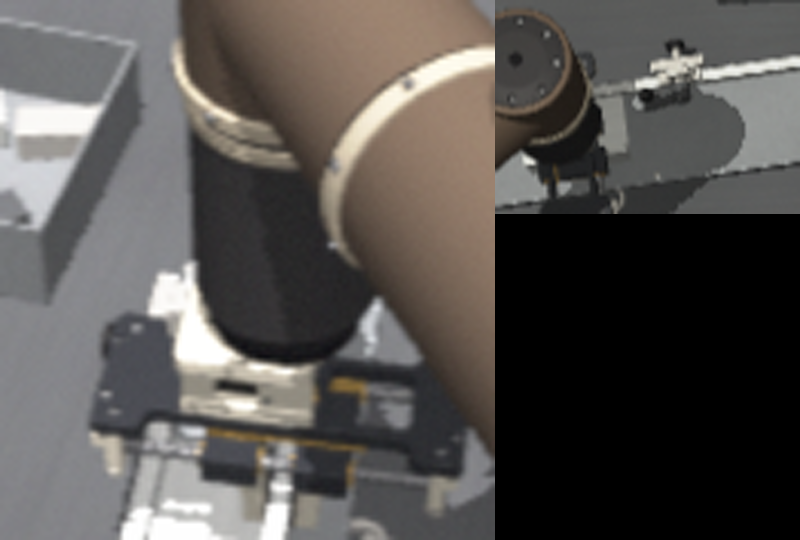

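Top inset: the tail edge (~x 628) is clear of the pawl nose (~640). The wrist camera faces back towards the stop, so I use it to check the drop.

Run:
```python
from h import *
o=get_obs();s=snapshot("wrist")
np.save("w2.npy",dict(s=s,pose=(o["tool_pos"],o["orientation"])),allow_pickle=True)
cv2.imwrite("pics/w2.png",cv2.resize(s["color"][40:280,120:440,::-1],None,fx=2.4,fy=2.4,interpolation=cv2.INTER_CUBIC))
```

```text
(no output)
```

View pics/w2.png

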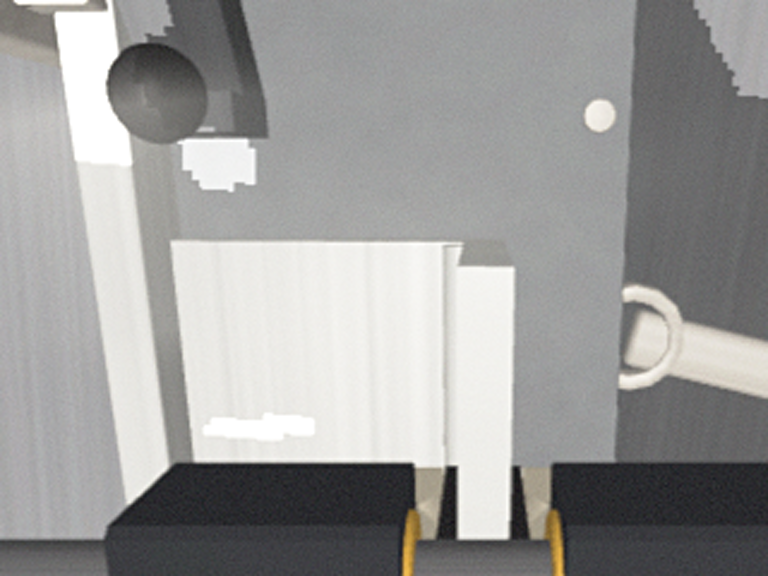

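The pawl's stop face (bottom edge at row ~137) hangs behind the tail edge (row 241), with bare bed between them. It has dropped. I measure the gap.

Run:
```python
from h import *
d=np.load("w2.npy",allow_pickle=True).item()
for n,p,z in [("tail corner",(172,241),.04),("tail flat near up",(440,241),.04),("up top tail",(485,266),.09),("nose bottom",(265,137),.032),("nose hi",(265,137),.042),("fence top inner",(131,164),.054)]:
    X=ray(d["s"],(120+(p[0]+.5)/2.4-.5,40+(p[1]+.5)/2.4-.5),z,d["pose"]);r=X[:2]-[.5851,.0813]
    print(n,X.round(4),"track",(r@[.9965,.0835]).round(4),(r@[-.0835,.9965]).round(4))
```

```text
tail corner [0.5824 0.0995 0.04  ] track -0.0012 0.0183
tail flat near up [0.5187 0.0942 0.04  ] track -0.0651 0.0184
up top tail [0.5083 0.0936 0.09  ] track -0.0755 0.0186
nose bottom [0.5626 0.0738 0.032 ] track -0.023 -0.0056
nose hi [0.5599 0.074  0.042 ] track -0.0258 -0.0051
fence top inner [0.5851 0.0822 0.054 ] track 0.0001 0.0009
```

```bash
M="python3 -m handwheel"
($M '[[-1,0,0.02,-0.016,0,0,0],[-1,0,0,0,0,0,0]]'
$M '[[-1,0.15,0,0,0,0,0],[-1,0.15,0,0,0,0,0]]'
$M '[[-1,0.15,0,0,0,0,0],[-1,0.15,0,0,0,0,0]]'
$M '[[-1,0.06,0,0,0,0,0],[-1,0.06,0,0,0,0,0],[-1,0,0,0,0,0,0]]') | grep -E "tool_pos|^force"
```

```text
tool_pos: [0.504, 0.1535, 0.2406]
force: [-3.6, -4.2, -3.2]
tool_pos: [0.5046, 0.1471, 0.2407]
force: [-7.5, 4.6, -4.4]
tool_pos: [0.5053, 0.1397, 0.2407]
force: [-7.5, 4.8, -3.4]
tool_pos: [0.5056, 0.1366, 0.2407]
force: [-6.5, 3.5, -4.7]
```

```bash
M="python3 -m handwheel"
($M '[[-1,0.06,0.01,0.01,0,0,0],[-1,0.06,0,0,0,0,0],[-1,0,0,0,0,0,0]]'
$M '[[-1,0.06,0,0,0,0,0],[-1,0,0,0,0,0,0]]'
$M '[[-1,0.04,0,0,0,0,0],[-1,0,0,0,0,0,0]]'
$M '[[-1,0.04,0,0,0,0,0],[-1,0,0,0,0,0,0]]') | grep -E "tool_pos|^force"
```

```text
tool_pos: [0.5057, 0.1336, 0.2405]
force: [-6.0, 2.3, -4.5]
tool_pos: [0.5059, 0.1321, 0.2406]
force: [-6.0, 3.2, -3.2]
tool_pos: [0.5059, 0.1312, 0.2405]
force: [-6.7, 3.6, -4.3]
tool_pos: [0.506, 0.1302, 0.2405]
force: [-5.9, 3.5, -3.3]
```

```bash
M="python3 -m handwheel"
($M '[[-1,0.02,0,0,0,0,0],[-1,0,0,0,0,0,0]]'
$M '[[-1,0.02,0,0,0,0,0],[-1,0,0,0,0,0,0]]'
$M '[[-1,0.02,0,0,0,0,0],[-1,0,0,0,0,0,0]]'
$M '[[-1,0.02,0,0,0,0,0],[-1,0,0,0,0,0,0]]') | grep -E "tool_pos|^force"
```

```text
tool_pos: [0.506, 0.1297, 0.2405]
force: [-6.7, 3.9, -4.5]
tool_pos: [0.5061, 0.1292, 0.2405]
force: [-7.1, 3.7, -5.1]
tool_pos: [0.5061, 0.1287, 0.2406]
force: [-6.3, 3.5, -4.8]
tool_pos: [0.5062, 0.1282, 0.2405]
force: [-6.6, 2.3, -3.5]
```

```bash
M="python3 -m handwheel"
($M '[[-1,0.02,0,0.008,0,0,0],[-1,0,0,0,0,0,0]]'
$M '[[-1,0.02,0,0,0,0,0],[-1,0,0,0,0,0,0]]'
$M '[[-1,0.02,0,0,0,0,0],[-1,0,0,0,0,0,0]]'
$M '[[-1,0.02,0,0,0,0,0],[-1,0,0,0,0,0,0]]') | grep -E "tool_pos|^force"
```

```text
tool_pos: [0.5062, 0.1277, 0.2404]
force: [-6.8, 3.6, -3.1]
tool_pos: [0.5062, 0.1275, 0.2404]
force: [-7.9, 5.3, -3.7]
tool_pos: [0.5062, 0.1273, 0.2404]
force: [-8.8, 8.2, -3.4]
tool_pos: [0.5062, 0.1271, 0.2405]
force: [-9.8, 9.4, -1.7]
```

```bash
M="python3 -m handwheel"
($M '[[-1,0,0,0.012,0,0,0],[-1,0,0,0,0,0,0],[-1,0,0,0,0,0,0],[-1,0,0,0,0,0,0]]'
$M '[[-0.5,0,0,0,0,0,0],[-0.5,0,0,0,0,0,0],[-0.5,0,0,0,0,0,0],[-0.5,0,0,0,0,0,0]]') | grep -E "tool_pos|^force|open"
python3 - <<'E'
from h import *
o=get_obs();s=snapshot("wrist")
np.save("w3.npy",dict(s=s,pose=(o["tool_pos"],o["orientation"])),allow_pickle=True)
cv2.imwrite("pics/w3.png",cv2.resize(s["color"][80:280,140:400,::-1],None,fx=3,fy=3,interpolation=cv2.INTER_CUBIC))
delta([.505,.135,.2395],-85.2)
E
```

```text
tool_pos: [0.5062, 0.1271, 0.2404]
force: [-11.6, 9.0, 0.4]
opening: 0.0094
tool_pos: [0.5071, 0.1256, 0.2408]
force: [-0.7, -0.5, 0.4]
opening: 0.0218
mm [-9.6  1.2  1.2] rot deg [-0.03  0.01  0.02] F [-0.2 -0.  -0.5] M [0.05 0.06 0.05] clk 24.38 open 0.0219
```

View pics/w3.png

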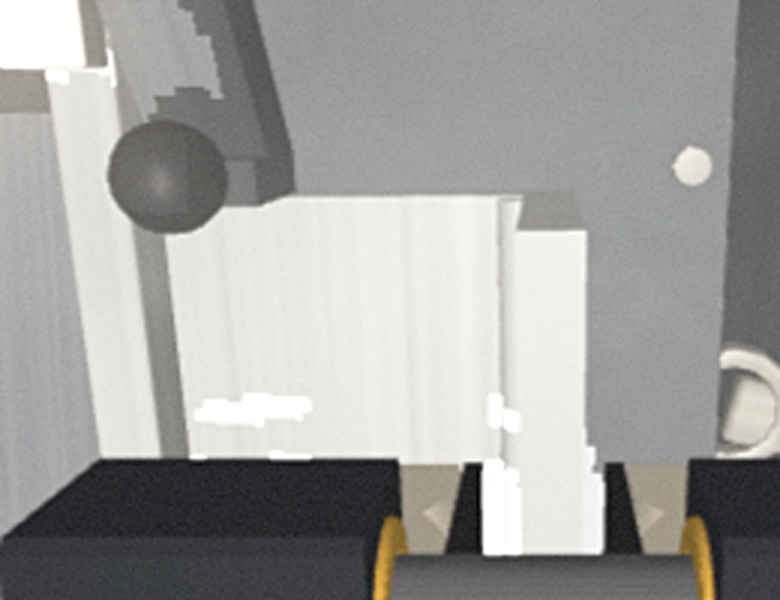

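The tail (row ~195) bears on the pawl's stop face, and the piece lies flat along the fence. I check the squareness and gap numerically.

Run:
```python
from h import *
d=np.load("w3.npy",allow_pickle=True).item()
for n,p,z in [("free edge a",(166,245),.04),("free edge b",(188,453),.04),("tail edge l",(300,195),.04),("tail edge r",(495,195),.04),("up outer a",(585,235),.09),("up outer b",(587,440),.09),("fence a",(118,110),.054),("fence b",(160,453),.054),("nose",(292,190),.04)]:
    X=ray(d["s"],(140+(p[0]+.5)/3-.5,80+(p[1]+.5)/3-.5),z,d["pose"]);r=X[:2]-[.5851,.0813]
    print(n,"track",(r@[.9965,.0835]).round(4),(r@[-.0835,.9965]).round(4))
```

```text
free edge a track 0.0002 0.0038
free edge b track 0.0005 0.0473
tail edge l track -0.0267 -0.0058
tail edge r track -0.0642 -0.0058
up outer a track -0.0794 -0.0052
up outer b track -0.0801 0.0256
fence a track 0.0002 -0.0218
fence b track 0.0001 0.0418
nose track -0.0252 -0.0068
```

```bash
M="python3 -m handwheel"
($M '[[-0.5,0,-0.1,0,0,0,0],[-0.5,0,-0.08,0,0,0,0],[-0.5,0,0,0,0,0,0]]'
$M '[[-0.5,0,-0.03,0,0,0,0],[-0.5,0,0,0,0,0,0]]'
$M '[[-0.5,0,-0.03,0,0,0,0],[-0.5,0,0,0,0,0,0]]'
$M '[[-0.5,0,-0.03,0,0,0,0],[-0.5,0,0,0,0,0,0]]') | grep -E "tool_pos|^force"
```

```text
tool_pos: [0.5115, 0.1259, 0.2405]
force: [0.4, -0.6, -0.2]
tool_pos: [0.512, 0.126, 0.2405]
force: [-0.2, -0.9, 0.1]
tool_pos: [0.5123, 0.1259, 0.2405]
force: [-4.0, 1.2, 2.7]
tool_pos: [0.5125, 0.126, 0.2404]
force: [-7.5, 2.2, 5.8]
```

```bash
M="python3 -m handwheel"
$M '[[-0.5,0,0.05,0,0,0,0],[-0.5,0,0.1,0,0,0,0],[-0.4,0,0.06,0,0,0,0],[-0.4,0,0,0,0,0,0],[-0.4,0,0,-0.2,0,0,0]]' | grep -E "tool_pos|^force"
$M '[[-0.4,0,0,-0.4,0,0,0],[-0.4,0,0,-0.8,0,0,0],[-0.4,0,0,-1,0,0,0],[-0.4,0,0,-1,0,0,0],[-0.4,0,0,-1,0,0,0]]' >/dev/null
$M '[[-0.4,0,0,-0.5,0,0,0],[-0.4,0,0,0,0,0,0],[-0.4,0,0,0,0,0,0]]'
python3 - <<'E'
from h import *
o=get_obs();a=snapshot("wrist");P=(o["tool_pos"],o["orientation"])
g=cv2.cvtColor(a["color"],cv2.COLOR_RGB2GRAY)
T=np.array(a["tool_from_camera"]);Rt=Rn.from_euler("xyz",P[1],degrees=True).as_matrix()
Rw=Rt@T[:3,:3];c=Rt@T[:3,3]+P[0]
# rectified strips of the z=.04 plane in track coordinates, for edge finding
def px(x,y,z):
    X=np.array([.5851+x*.9965-y*.0835,.0813+x*.0835+y*.9965,z]);v=Rw.T@(X-c);return a["fx"]*v[0]/v[2]+a["cx"],a["fy"]*v[1]/v[2]+a["cy"]
def prof(pts): m=np.array([px(*p) for p in pts],np.float32);return cv2.remap(g,m[:,:1],m[:,1:],1).ravel()
ys=np.arange(-.02,.011,.001)
for x in(-.035,-.06):print("tail x",x,prof([(x,y,.04) for y in ys]).tolist())
xs=np.arange(-.01,.011,.001)
for y in(.01,.03,.05,.07):print("edge y",y,px(0,y,.04)[1],prof([(x,y,.04) for x in xs]).tolist())
E
```

```text
tool_pos: [0.5082, 0.1256, 0.2455]
force: [-0.2, 1.4, 0.5]
clock: 27.12
tool_pos: [0.5079, 0.1255, 0.3622]
orientation: [179.9, -0.0, -85.2]
force: [-0.6, -0.2, -0.1]
opening: 0.0262
gripper_force: 0.0
tail x -0.035 [155, 154, 158, 158, 159, 159, 158, 160, 161, 162, 162, 164, 163, 164, 175, 208, 227, 225, 225, 226, 227, 227, 227, 229, 227, 228, 228, 229, 227, 227, 227]
tail x -0.06 [154, 154, 155, 155, 157, 158, 157, 157, 157, 160, 162, 162, 163, 162, 189, 252, 255, 255, 255, 255, 243, 227, 225, 227, 228, 225, 226, 247, 255, 255, 255]
edge y 0.01 149.05645700641787 [255, 255, 255, 255, 255, 255, 255, 255, 255, 255, 254, 183, 160, 163, 188, 215, 216, 217, 211, 212, 211]
edge y 0.03 169.45306566584566 [255, 255, 255, 255, 255, 255, 255, 255, 255, 255, 240, 199, 173, 204, 244, 255, 255, 255, 254, 254, 254]
edge y 0.05 189.13346298727953 [255, 255, 255, 255, 255, 255, 255, 255, 255, 255, 240, 153, 134, 169, 250, 255, 255, 255, 255, 255, 255]
edge y 0.07 208.13472189828823 [255, 255, 255, 255, 255, 255, 255, 255, 255, 255, 255, 137, 106, 191, 247, 255, 255, 255, 255, 255, 255]
```

```bash
python3 -c "
from plant import *
print(close_job())"
```

```text
the job is handed in; nothing more can be done
None
```

I loaded the angle past the drop stop, drew it back until it bore on the stop, and left it flat and tight along the fence. The job is handed in at about 27 s; no verdict came back. Pushing it through under the stop reached about 21 N along the track, well above the 1–3 N given for lifting it.

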